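Share out the candy balls and hold up the carry tray

TASK

Pick up the orange shaker and shake all six candy balls out of it into the white carry tray, spread over both compartments (at least two in each), without the fingers touching them; then stand the empty shaker upright in the middle of its blue mat again and let go. Then take the tray by its handle bar, lift it without tipping it at least 6 cm clear of the grille, and finish still holding it there, steady, level and carried by the gripper alone, with all the candy in it. Leave the bottle, jar, cups and can where they are.

Things in the scene. Friction and masses are not known exactly. Their poses are not given: they have to be found in the camera images.
- caddy: loose white open carry tray, 140 x 150 mm (its x, y), walls 30 mm high and 4 mm thick, floor about 4 mm, 320 g, balanced under its handle. A 30 mm high wall along its x axis splits it into two equal compartments (+y, -y). Steel posts at y = +-71 mm carry a straight handle bar above its middle. Origin under its centre, z up. Starts on the grille
- caddy_bar (a point): middle of the carry tray's handle bar, 117 mm above the tray's underside; the bar is 12 mm wide (tray's x), 14 mm tall, 142 mm long (tray's y); free space below it down to the tray's walls
- grille: fixed steel drip grille, 190 x 190 mm, 20 mm high, flat top; origin under its centre; the carry tray stands at its centre, turned up to 0.2 rad to it
- mat: fixed blue mat, 150 x 110 mm (its x, y), 6 mm thick; origin under its centre; the shaker's place
- shaker: loose orange topping shaker: flat-bottomed box 104 x 55 mm (its x, y), 35 mm tall, 140 g empty; mouth at its -x end, open to front and top; the rest roofed but for a 13 mm slot over each lane. A rib along its x axis makes two lanes (+y, -y) 23 mm wide, three balls in a row in each. Origin under its centre, z up. Starts upright on the mat, within 0.2 rad of the mat's yaw, mouth to -x
- shaker_grip (a point): grip point in the shaker's upright black handle fin: 20 mm behind the origin (+x) and 57 mm above the underside. The fin is 40 mm long (x), 12 mm thick (y) and stands 45 mm above the roof (roof: x from -22 to 52 mm), from z = 35 to 80 mm
- shaker_lip (a point): middle of the shaker's pouring edge: 52 mm in front of its origin (-x), 12 mm above the underside. Behind it the floor slopes down inwards, 8 mm over 22 mm (20 degrees), which keeps the balls in: they roll out when the shaker is tipped nose (-x) down past that, 35 to 45 degrees does it; brisk starts and stops while level can spill them
- ball0_center (a point): centre of a loose candy ball, 18 mm across, 10 g (red), in the shaker's +y lane at the start
- ball1_center (a point): centre of a loose candy ball, 18 mm across, 10 g (yellow), in the shaker's +y lane at the start
- ball2_center (a point): centre of a loose candy ball, 18 mm across, 10 g (green), in the shaker's +y lane at the start
- ball3_center (a point): centre of a loose candy ball, 18 mm across, 10 g (blue), in the shaker's -y lane at the start
- ball4_center (a point): centre of a loose candy ball, 18 mm across, 10 g (white), in the shaker's -y lane at the start
- ball5_center (a point): centre of a loose candy ball, 18 mm across, 10 g (darker red), in the shaker's -y lane at the start
- syrup: bystander: amber syrup bottle, 66 mm across, 200 mm tall, red cap; origin under its centre
- jar: bystander: glass jar with red lid, 84 mm across, 110 mm tall; origin under its centre
- cups: bystander: short upright stack of white paper cups, 80 mm across, 112 mm tall; origin under its centre
- can: bystander: empty brass-coloured spoon can, 90 mm across, 100 mm tall; origin under its centre
There are look-alikes about, which are no part of the job. What is shaped like the caddy but green or pink is not meant.

How it is judged:
On the way, in this order (a step that is already met when the one before it is completed fails the run):
1. the shaker is up in the air in the gripper with all six balls still in it (height (world z) of shaker above 0.04 m and contact force between the fingers and shaker above 0.5 N and distance between each of ball0_center, ball1_center, ball2_center, ball3_center, ball4_center, ball5_center and shaker below 0.06 m), for 0.2 s.
2. all six balls lie in the carry tray, at least two in each compartment, while the shaker is still held and the tray stands on the grille (x of ball0_center in the frame of caddy between -0.07 and 0.07 m and y of ball0_center in the frame of caddy between -0.075 and 0.075 m and z of ball0_center in the frame of caddy between 0.002 and 0.032 m and x of ball1_center in the frame of caddy between -0.07 and 0.07 m and y of ball1_center in the frame of caddy between -0.075 and 0.075 m and z of ball1_center in the frame of caddy between 0.002 and 0.032 m and x of ball2_center in the frame of caddy between -0.07 and 0.07 m and y of ball2_center in the frame of caddy between -0.075 and 0.075 m and z of ball2_center in the frame of caddy between 0.002 and 0.032 m and x of ball3_center in the frame of caddy between -0.07 and 0.07 m and y of ball3_center in the frame of caddy between -0.075 and 0.075 m and z of ball3_center in the frame of caddy between 0.002 and 0.032 m and x of ball4_center in the frame of caddy between -0.07 and 0.07 m and y of ball4_center in the frame of caddy between -0.075 and 0.075 m and z of ball4_center in the frame of caddy between 0.002 and 0.032 m and x of ball5_center in the frame of caddy between -0.07 and 0.07 m and y of ball5_center in the frame of caddy between -0.075 and 0.075 m and z of ball5_center in the frame of caddy between 0.002 and 0.032 m and (y of each of ball1_center, ball0_center in the frame of caddy above 0 m or y of each of ball2_center, ball0_center in the frame of caddy above 0 m or y of each of ball2_center, ball1_center in the frame of caddy above 0 m or y of each of ball3_center, ball0_center in the frame of caddy above 0 m or y of each of ball3_center, ball1_center in the frame of caddy above 0 m or y of each of ball3_center, ball2_center in the frame of caddy above 0 m or y of each of ball4_center, ball0_center in the frame of caddy above 0 m or y of each of ball4_center, ball1_center in the frame of caddy above 0 m or y of each of ball4_center, ball2_center in the frame of caddy above 0 m or y of each of ball4_center, ball3_center in the frame of caddy above 0 m or y of each of ball5_center, ball0_center in the frame of caddy above 0 m or y of each of ball5_center, ball1_center in the frame of caddy above 0 m or y of each of ball5_center, ball2_center in the frame of caddy above 0 m or y of each of ball5_center, ball3_center in the frame of caddy above 0 m or y of each of ball5_center, ball4_center in the frame of caddy above 0 m) and (y of each of ball1_center, ball0_center in the frame of caddy below 0 m or y of each of ball2_center, ball0_center in the frame of caddy below 0 m or y of each of ball2_center, ball1_center in the frame of caddy below 0 m or y of each of ball3_center, ball0_center in the frame of caddy below 0 m or y of each of ball3_center, ball1_center in the frame of caddy below 0 m or y of each of ball3_center, ball2_center in the frame of caddy below 0 m or y of each of ball4_center, ball0_center in the frame of caddy below 0 m or y of each of ball4_center, ball1_center in the frame of caddy below 0 m or y of each of ball4_center, ball2_center in the frame of caddy below 0 m or y of each of ball4_center, ball3_center in the frame of caddy below 0 m or y of each of ball5_center, ball0_center in the frame of caddy below 0 m or y of each of ball5_center, ball1_center in the frame of caddy below 0 m or y of each of ball5_center, ball2_center in the frame of caddy below 0 m or y of each of ball5_center, ball3_center in the frame of caddy below 0 m or y of each of ball5_center, ball4_center in the frame of caddy below 0 m) and contact force between the fingers and shaker above 0.5 N and height (world z) of caddy below 0.03 m), for 0.3 s.
3. the empty shaker stands upright on its mat again, let go, and the tray still stands on the grille (horizontal distance between shaker and mat below 0.05 m and angle between shaker's own z axis and vertical below 0.1 rad and height (world z) of shaker below 0.012 m and contact force between the fingers and shaker below 0.05 N and linear speed of shaker below 0.03 m/s and height (world z) of caddy below 0.03 m), for 0.2 s.
At the end, for the whole second after the job is handed in: The fingers hold the tray, underside 59+ mm over the grille top, tilt < 0.12 rad, still (< 30 mm/s, 0.2 rad/s), touching no grille, mat, shaker or bystander; six balls inside, at least 2 per compartment; shaker upright (< 0.1 rad), let go, at rest on the mat (centres < 50 mm apart) (x of ball0_center in the frame of caddy between -0.07 and 0.07 m and y of ball0_center in the frame of caddy between -0.075 and 0.075 m and z of ball0_center in the frame of caddy between 0.002 and 0.032 m and x of ball1_center in the frame of caddy between -0.07 and 0.07 m and y of ball1_center in the frame of caddy between -0.075 and 0.075 m and z of ball1_center in the frame of caddy between 0.002 and 0.032 m and x of ball2_center in the frame of caddy between -0.07 and 0.07 m and y of ball2_center in the frame of caddy between -0.075 and 0.075 m and z of ball2_center in the frame of caddy between 0.002 and 0.032 m and x of ball3_center in the frame of caddy between -0.07 and 0.07 m and y of ball3_center in the frame of caddy between -0.075 and 0.075 m and z of ball3_center in the frame of caddy between 0.002 and 0.032 m and x of ball4_center in the frame of caddy between -0.07 and 0.07 m and y of ball4_center in the frame of caddy between -0.075 and 0.075 m and z of ball4_center in the frame of caddy between 0.002 and 0.032 m and x of ball5_center in the frame of caddy between -0.07 and 0.07 m and y of ball5_center in the frame of caddy between -0.075 and 0.075 m and z of ball5_center in the frame of caddy between 0.002 and 0.032 m and (y of each of ball1_center, ball0_center in the frame of caddy above 0 m or y of each of ball2_center, ball0_center in the frame of caddy above 0 m or y of each of ball2_center, ball1_center in the frame of caddy above 0 m or y of each of ball3_center, ball0_center in the frame of caddy above 0 m or y of each of ball3_center, ball1_center in the frame of caddy above 0 m or y of each of ball3_center, ball2_center in the frame of caddy above 0 m or y of each of ball4_center, ball0_center in the frame of caddy above 0 m or y of each of ball4_center, ball1_center in the frame of caddy above 0 m or y of each of ball4_center, ball2_center in the frame of caddy above 0 m or y of each of ball4_center, ball3_center in the frame of caddy above 0 m or y of each of ball5_center, ball0_center in the frame of caddy above 0 m or y of each of ball5_center, ball1_center in the frame of caddy above 0 m or y of each of ball5_center, ball2_center in the frame of caddy above 0 m or y of each of ball5_center, ball3_center in the frame of caddy above 0 m or y of each of ball5_center, ball4_center in the frame of caddy above 0 m) and (y of each of ball1_center, ball0_center in the frame of caddy below 0 m or y of each of ball2_center, ball0_center in the frame of caddy below 0 m or y of each of ball2_center, ball1_center in the frame of caddy below 0 m or y of each of ball3_center, ball0_center in the frame of caddy below 0 m or y of each of ball3_center, ball1_center in the frame of caddy below 0 m or y of each of ball3_center, ball2_center in the frame of caddy below 0 m or y of each of ball4_center, ball0_center in the frame of caddy below 0 m or y of each of ball4_center, ball1_center in the frame of caddy below 0 m or y of each of ball4_center, ball2_center in the frame of caddy below 0 m or y of each of ball4_center, ball3_center in the frame of caddy below 0 m or y of each of ball5_center, ball0_center in the frame of caddy below 0 m or y of each of ball5_center, ball1_center in the frame of caddy below 0 m or y of each of ball5_center, ball2_center in the frame of caddy below 0 m or y of each of ball5_center, ball3_center in the frame of caddy below 0 m or y of each of ball5_center, ball4_center in the frame of caddy below 0 m) and horizontal distance between shaker and mat below 0.05 m and angle between shaker's own z axis and vertical below 0.1 rad and height (world z) of shaker below 0.012 m and contact force between each of the fingers, caddy and shaker below 0.05 N and linear speed of each of shaker, caddy below 0.03 m/s and height (world z) of caddy between 0.079 and 0.4 m and angle between caddy's own z axis and vertical below 0.12 rad and angular speed of caddy below 0.2 rad/s and contact force between the fingers and caddy above 1 N and contact force between caddy and grille below 0.05 N and contact force between caddy and mat below 0.05 N and contact force between caddy and syrup below 0.05 N and contact force between caddy and jar below 0.05 N and contact force between caddy and cups below 0.05 N and contact force between caddy and can below 0.05 N); the arm keeps its last pose, push and grip.
It fails at once if a finger presses on a candy ball (contact force between the fingers and ball0 above 0.5 N or contact force between the fingers and ball1 above 0.5 N or contact force between the fingers and ball2 above 0.5 N or contact force between the fingers and ball3 above 0.5 N or contact force between the fingers and ball4 above 0.5 N or contact force between the fingers and ball5 above 0.5 N).
It fails at once if the carry tray is tipped by more than 0.3 rad (angle between caddy's own z axis and vertical above 0.3 rad).
It fails at once if a bystander (bottle, jar, cups, can) is shifted by more than 40 mm or tipped over (distance of any of syrup, jar, cups, can from where it was at the start of the episode above 0.04 m or angle between any of syrup, jar, cups, can's own z axis and vertical above 0.5 rad).
It also fails if it takes over 72 s, if anything falls off the work surface, if the arm or the gripper's body presses on something with over 40 N, if the wrist force passes 120 N, or if a joint passes its speed limit or range.

ROBOT

A 7-joint arm with a two-finger parallel gripper is mounted at the origin on the work surface. World frame = base frame: x ahead of the robot, y to its left, z up, the work surface at z = 0. Lengths are in m, angles in rad, forces in N, time in s.
With the tool pointing down it reaches from about 0.425 to 0.8 m from the base axis. Payload 8.3 kg.
Tool frame: the origin (TCP) lies midway between the tips of the shut fingers; the grasp point (between the pads) lies 19 mm behind it; z points along the fingers, x is the direction in which the jaws open and shut, and the axes are right-handed (so a half turn about z gives the same grasp; the last joint's range is limited). The gripper opens to 85 mm and grips with 20 to 120 N. Pads are 22 mm wide; open, the fingers measure 114 mm over their backs; the gripper's body (76 mm by 85 mm) begins 54 mm behind the grasp point. The pads swing forward as they close: fully open they stand 13 mm farther back than shut.
Start: joints at [-1.239, 0.383, 0.016, 1.37, -0.006, 1.388, -0.046], TCP at [0.24, 0.577, 0.231] pointing down, gripper open.
Joint ranges: [-2.95, 2.95], [-0.25, 2.06], [-1.52, 1.56], [0.18, 2.33], [-1.44, 4.58], [0.02, 2.06], [-3.01, 3.01]. Speed limits (rad/s): [2.39, 2.39, 3.01, 3.01, 3.14, 3.14, 3.14].

INTERFACE

Orientations are given as a rotation vector (axis times angle).
In Python, from bench import monitor, optics, ticket, finder gives the robot as it stands.
- The arm moves only by the tool play_rows, never from a script. Its argument "moves" is a list of rows, each an object of numbers: "rx", "ry", "rz": the turn, a rotation vector about the tool's x, y, z in rad; "tx", "ty", "tz": the shift along the tool's x, y, z in mm; "gripper": the closure, from 0 (fully open) to 1 (shut). A call has 1 to 8 rows; each row shifts and turns the commanded pose from where the row before left it, along the tool's axes as they then stand; what a row does not reach is not made up. A row lasts 1/8 s, in which the tool goes at most 62.5 mm and 10.7 degrees, less where a joint would pass 70% of its speed; a pose out of reach is approached as far as the arm can. A call is refused whole if a number of a shift passes 62.5 or a number of a turn 0.188, either way. A call with a gripper value outside its range is refused whole. The fingers move at their own pace and stop on an object; the grip force is fixed at half the most. Time passes only in rows, so rows that do not move let the fingers close. It gives the time, the measured TCP pose, the force and the opening at its end, in the units of the state.
- monitor.read_state(): the state, without advancing time (a new reading comes with each control period).
- optics.read_camera(name): name is "side" or "top"; returns a dict with "frame" (420x560x3 uint8, blue, green, red), "z_map" (420x560 float32, m along the optical axis (not along the pixel's ray), 0 where there is no reading), "fx", "fy", "cx", "cy" (pixels), "dist_coeffs" ([k1, k2, p1, p2, k3] as OpenCV has them; the pictures are not rectified), "rvec" (rotation vector, rad) and "tvec" (3), from world to camera coordinates, as OpenCV has them. Camera axes: x right, y down, z forward; pixel columns grow to the right and rows downward; lengths in m; the calibration is good to about 2 mm. A picture is of the moment at which its call begins.
- ticket.finish_job(): hands the job in, once; it reports no verdict.
Trained networks look in the newest picture that a camera, given by its name, has taken for a name from the list of things; names that differ only in an ending like _2 or _b are one class to them, and where a whole thing is asked for, a point or a joint stands for the part that bears it (a point fixed in the world has none). Each returns a list of dicts, best first, with "confidence" (0 to 1); they miss things now and then, are a little off and sometimes report something else, mostly with a low value. They report only what shows in the picture. A call takes as long as a camera call. They do not tell look-alikes from the thing itself.
- finder.spot_in(camera, thing): "bbox" ([centre column, centre row, width, height] in pixels, round what is visible of it).
The state is a dict: "t": time; "joint_positions": joint angles; "qvel": joint speeds; "effort": joint torques, N m; "tcp_pos": TCP position; "tcp_rot": TCP orientation; "ft_force": force on the tool from outside, world axes, zero at the start; "moment": the same for the moment, N m; "grip_width": opening from 0.0 (shut) to 1.0 (fully open).
Only numpy, scipy, OpenCV 4.12 (cv2) and the standard library are available. Lean on these libraries where they do the work, as an engineer would, in place of code of your own. Each camera call takes 0.05 s, during which the arm holds its last target. There are 200 camera calls.

## Working session

There is one attempt and no reset: what is moved stays moved. The work goes in short steps, Python scripts to look and compute and a tool call to move; the robot and the scene stay as the last step left them, time stands still between calls to the robot, and variables do not carry over. Pictures are saved under pics/ and viewed, about 8 in all and at most 12, crops included, and the job is handed in when it is done.

Besides the shell and the picture viewer there is one more tool, called after "Call:" by a JSON object that holds its "op" and its "data". play_rows: Moves the arm, as the interface text tells. Its arguments: {"type":"object","properties":{"moves":{"type":"array"}},"required":["moves"]}

```bash
mkdir -p pics; ls
cat > h.py <<'E'
import numpy as np, cv2
from bench import monitor, optics, ticket, finder
def cam(n):
    c=optics.read_camera(n); c['K']=np.array([[c['fx'],0,c['cx']],[0,c['fy'],c['cy']],[0,0,1.]]);
    c['D']=np.array(c['dist_coeffs'],float); c['R']=cv2.Rodrigues(np.array(c['rvec'],float))[0]; c['t']=np.array(c['tvec'],float); return c
def cloud(c):
    h,w=c['z_map'].shape
    u,v=np.meshgrid(np.arange(w),np.arange(h))
    p=cv2.undistortPoints(np.stack([u,v],-1).reshape(-1,1,2).astype(np.float64),c['K'],c['D']).reshape(h,w,2)
    z=c['z_map'][...,None].astype(float)
    P=np.concatenate([p*z,z],-1)-c['t']
    W=P@c['R']; W[c['z_map']<=0]=np.nan
    return W
def proj(c,P): return cv2.projectPoints(np.array(P,float).reshape(-1,1,3),np.array(c['rvec'],float),c['t'],c['K'],c['D'])[0].reshape(-1,2)
E
python3 - <<'E'
from h import *
s=monitor.read_state(); print(s['t'],s['tcp_pos'],s['tcp_rot'],s['grip_width'])
for n in ['side','top']:
    c=cam(n); cv2.imwrite(f'pics/{n}0.png',c['frame'])
    W=cloud(c); print(n,'campos',-c['R'].T@c['t'])
    for th in ['caddy','caddy_bar','grille','mat','shaker','shaker_grip','shaker_lip','ball0_center','syrup','jar','cups','can']:
        for d in finder.spot_in(n,th)[:3]:
            b=d['bbox']; u,v=int(np.clip(b[0],0,559)),int(np.clip(b[1],0,419))
            print(th,np.round(b),round(d['confidence'],2),np.round(W[v,u],3))
E
```

```text
pics
0.0 [0.24018835 0.57647793 0.23027059] [ 2.61295714e+00  1.74210718e+00 -2.46198197e-03] 0.9992404338328513
side campos [-0.13644598 -0.96351252  0.92427695]
caddy [294. 256.  70.  69.] 0.9 [ 0.489 -0.123  0.026]
caddy [240. 175.  49.  49.] 0.74 [0.611 0.406 0.007]
caddy [182. 218.  42.  58.] 0.59 [0.309 0.277 0.007]
caddy_bar [239. 170.  50.  42.] 0.95 [0.625 0.428 0.014]
caddy_bar [294. 256.  70.  76.] 0.86 [ 0.489 -0.123  0.026]
grille [293. 285.  93.  46.] 0.64 [ 0.406 -0.227  0.036]
mat [256. 218.  49.  26.] 0.62 [0.507 0.118 0.017]
shaker [253. 207.  30.  26.] 0.78 [0.516 0.148 0.042]
shaker_grip [254. 207.  32.  21.] 0.7 [0.516 0.143 0.04 ]
shaker_lip [253. 208.  31.  28.] 0.63 [0.509 0.143 0.044]
syrup [182. 172.  21.  55.] 0.62 [0.364 0.369 0.123]
syrup [253. 209.  34.  25.] 0.62 [0.506 0.133 0.042]
jar [323. 195.  27.  41.] 0.84 [0.716 0.021 0.081]
cups [308. 336.  33.  51.] 0.78 [ 0.297 -0.436  0.105]
can [392. 251.  30.  47.] 0.6 [ 0.686 -0.32   0.084]
top campos [ 3.91964181e-01 -7.42815543e-04  1.17817162e+00]
caddy [146. 194.  70.  74.] 0.94 [0.582 0.357 0.022]
caddy [192. 306.  73.  72.] 0.76 [0.29  0.215 0.025]
caddy_bar [338. 242.  65.  61.] 0.95 [ 0.462 -0.15   0.145]
caddy_bar [145. 193.  76.  73.] 0.88 [0.584 0.357 0.023]
caddy_bar [191. 305.  75.  74.] 0.56 [0.288 0.222 0.002]
grille [332. 246.  77.  81.] 0.87 [ 0.459 -0.152  0.021]
mat [224. 220.  51.  62.] 0.56 [0.521 0.139 0.013]
shaker [220. 220.  32.  45.] 0.61 [0.516 0.144 0.059]
shaker_grip [221. 219.  33.  40.] 0.56 [0.516 0.142 0.053]
shaker_lip [220. 217.  39.  45.] 0.81 [0.518 0.143 0.086]
syrup [119. 273.  46.  28.] 0.78 [0.369 0.373 0.137]
jar [259. 137.  36.  37.] 0.92 [0.725 0.049 0.109]
cups [432. 303.  41.  32.] 0.96 [ 0.32  -0.391  0.112]
can [391. 148.  40.  40.] 0.64 [ 0.739 -0.314  0.005]
```

```bash
python3 -c "
import cv2,numpy as np
a=cv2.imread('pics/side0.png');b=cv2.imread('pics/top0.png')
cv2.imwrite('pics/both0.png',np.vstack([a,b])[:,:])"
python3 -c "
import cv2,numpy as np
a=cv2.imread('pics/side0.png')[140:370,150:430];b=cv2.imread('pics/top0.png')[100:330,150:430]
cv2.imwrite('pics/both0.png',cv2.resize(np.hstack([a,b]),(800,329),interpolation=cv2.INTER_CUBIC))
cv2.imwrite('pics/top0z.png',cv2.resize(cv2.imread('pics/top0.png')[170:290,180:380],(800,480),interpolation=cv2.INTER_CUBIC))"
```

```text
(no output)
```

View pics/both0.png

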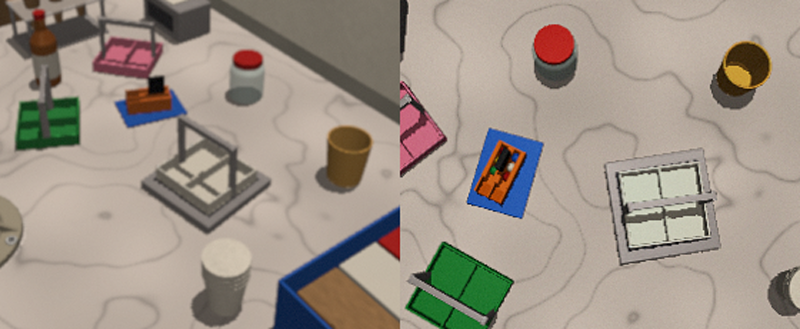

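View pics/top0z.png

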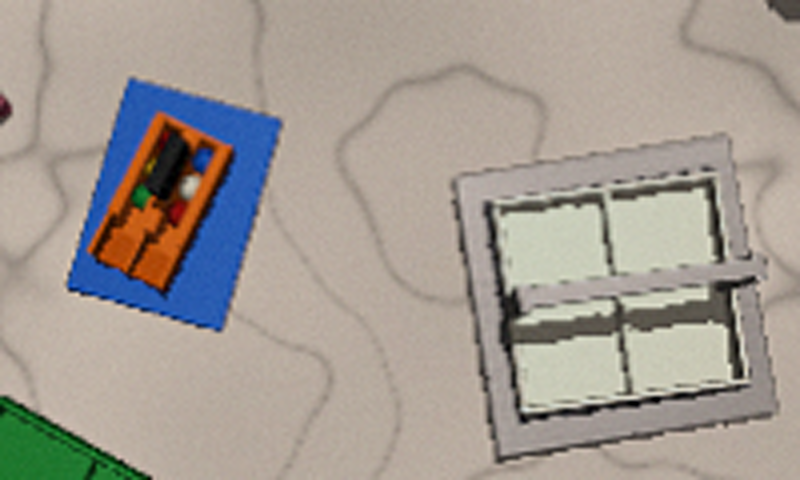

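The side and top views agree. The white tray stands on the grille with its bar roughly along world y (zoom row 283, cols 525–765). The orange shaker is on the blue mat at about zoom (165,205), mouth towards the robot and slightly left. The green and pink trays are decoys. Next I measure precisely.

```bash
cat > meas.py <<'E'
from h import *
def rect(P,name):
    if len(P)<8: print(name,'few',len(P)); return
    (c,s,a)=cv2.minAreaRect((P[:,:2]*1000).astype(np.float32)); m=P[:,:2]-P[:,:2].mean(0)
    _,_,V=np.linalg.svd(m,full_matrices=False); 
    print(name,len(P),'mean',np.round(P.mean(0)*1000,1),'rectc',np.round(c,1),'size',np.round(s,1),'ang',round(a,1),'pca deg',round(np.degrees(np.arctan2(V[0,1],V[0,0]))%180,1),'z med/95',np.round(np.percentile(P[:,2],[50,95])*1000,1))
def run(n):
    c=cam(n); W=cloud(c); f=c['frame']; hsv=cv2.cvtColor(f,cv2.COLOR_BGR2HSV); H,S,V=[hsv[...,i].astype(int) for i in range(3)]
    x,y,z=W[...,0],W[...,1],W[...,2]
    box=lambda a,b,cc,d:(x>a)&(x<b)&(y>cc)&(y<d)
    print(n)
    sh=box(.42,.62,.05,.24)
    rect(W[sh&(H>100)&(H<125)&(S>120)],'mat')
    rect(W[sh&(H>3)&(H<18)&(S>150)&(z>.015)],'shaker')
    rect(W[sh&(V<60)&(z>.05)],'fin')
    rect(W[sh&(z>.065)],'fin_z')
    ca=box(.33,.6,-.3,0)
    rect(W[ca&(z>.012)],'grille all')
    rect(W[ca&(z>.028)&(z<.07)],'tray walls')
    rect(W[ca&(z>.12)&(z<.16)],'bar')
    return c,W,hsv
if __name__=='__main__':
    for n in ['top','side']: run(n)
E
python3 meas.py
```

```text
top
mat 1283 mean [515.9 135.5   7.2] rectc [517.9 142.6] size [109.5 149. ] ang 76.1 pca deg 169.8 z med/95 [ 6.5 10.5]
shaker 439 mean [513.7 146.7  35.9] rectc [515.7 147.5] size [ 56.1 103.4] ang 65.1 pca deg 150.2 z med/95 [39.5 45.2]
fin 105 mean [533.5 138.5  80.5] rectc [535.2 138.9] size [12.8 39.7] ang 66.0 pca deg 157.2 z med/95 [85.  89.7]
fin_z 95 mean [534.7 138.5  84.2] rectc [535.2 138.9] size [12.8 39.7] ang 66.0 pca deg 156.0 z med/95 [85.4 89.7]
grille all 5010 mean [ 462.9 -154.    33.8] rectc [ 464.6 -156.6] size [191.4 189.5] ang 10.7 pca deg 26.5 z med/95 [ 23.7 142.9]
tray walls 695 mean [ 466.8 -159.3   43. ] rectc [ 463.6 -150.9] size [140.8 159.8] ang 9.4 pca deg 80.4 z med/95 [46.8 52.8]
bar 342 mean [ 464.3 -155.6  143.7] rectc [ 464.6 -155.9] size [ 15.8 148.4] ang 9.1 pca deg 99.2 z med/95 [144.1 147.5]
side
mat 347 mean [504.4 122.6   7.9] rectc [515.6 136.1] size [107.7 148.9] ang 73.6 pca deg 156.7 z med/95 [ 7.8 11. ]
shaker 412 mean [509.9 138.4  34. ] rectc [515.5 145.5] size [ 65.  100.1] ang 62.8 pca deg 144.1 z med/95 [34.5 46.1]
fin 106 mean [531.9 135.3  70.3] rectc [532.4 135. ] size [15.9 34. ] ang 57.6 pca deg 157.1 z med/95 [70.4 88.1]
fin_z 87 mean [531.8 136.5  79. ] rectc [532.7 137.9] size [19.3 38.5] ang 66.2 pca deg 155.3 z med/95 [79.7 89.3]
grille all 3534 mean [ 451.4 -168.1   43.2] rectc [ 462.4 -157.5] size [191.9 192.8] ang 10.1 pca deg 105.1 z med/95 [ 27.2 142.5]
tray walls 1181 mean [ 457.7 -159.6   41.7] rectc [ 462.9 -155.8] size [144.3 154.8] ang 9.3 pca deg 87.8 z med/95 [41.9 53.9]
bar 337 mean [ 461.7 -162.7  140. ] rectc [ 461.2 -156.9] size [ 18.6 151.3] ang 9.7 pca deg 99.8 z med/95 [143.  147.1]
```

Call:
{"op": "play_rows", "data": {"moves": [{"tz": -35,"gripper": 0},{"tz": -35},{"tx": -33,"ty": 50,"rz": 0.033},{"tx": -33,"ty": 50},{"tx": -33,"ty": 50},{"tx": -33,"ty": 50},{"tx": -33,"ty": 50},{"tx": -33,"ty": 50}]}}

```text
invalid input
```

```bash
cat > go.py <<'E'
import sys
from h import *
def rel(target_p, target_R):
    s=monitor.read_state(); R=cv2.Rodrigues(np.array(s['tcp_rot'],float))[0]
    d=R.T@(np.array(target_p)-np.array(s['tcp_pos']))*1000
    rv=cv2.Rodrigues(R.T@target_R)[0].ravel()
    print('t',round(s['t'],2),'tcp',np.round(s['tcp_pos'],4),'grip',round(s['grip_width'],3),'F',np.round(s['ft_force'],1)); print('shift tool mm',np.round(d,1),'rotvec tool',np.round(rv,3)); return d,rv
def tool(az, pitch_nose=0., side=None):
    """tool pointing down, jaw x-axis at azimuth az (rad); az-90deg is 'shaker x' direction; tilted nose(-x) down by pitch"""
    x=np.array([np.cos(az),np.sin(az),0]); z=np.array([0,0,-1.]); R=np.stack([x,np.cross(z,x),z],1)
    k=x*(-pitch_nose)  # rotation about shaker y (=jaw axis): -x down => rotate by -pitch about +y
    return cv2.Rodrigues(k)[0]@R
if __name__=='__main__':
    a=[float(v) for v in sys.argv[1:]]
    rel(a[:3],tool(np.radians(a[3]),np.radians(a[4]) if len(a)>4 else 0))
E
python3 go.py .5345 .139 .047 65.5
```

```text
t 1.4 tcp [0.2403 0.5769 0.2313] grip 0.998 F [ 0.2  0.1 -0.6]
shift tool mm [-291.1  440.   184.3] rotvec tool [-0.     0.     0.033]
```

Call:
{"op": "play_rows", "data": {"moves": [{"rx": 0,"ry": 0,"rz": 0,"tx": 0,"ty": 0,"tz": -35,"gripper": 0},{"rx": 0,"ry": 0,"rz": 0,"tx": 0,"ty": 0,"tz": -35,"gripper": 0},{"rx": 0,"ry": 0,"rz": 0.033,"tx": -33,"ty": 50,"tz": 0,"gripper": 0},{"rx": 0,"ry": 0,"rz": 0,"tx": -33,"ty": 50,"tz": 0,"gripper": 0},{"rx": 0,"ry": 0,"rz": 0,"tx": -33,"ty": 50,"tz": 0,"gripper": 0},{"rx": 0,"ry": 0,"rz": 0,"tx": -33,"ty": 50,"tz": 0,"gripper": 0},{"rx": 0,"ry": 0,"rz": 0,"tx": -33,"ty": 50,"tz": 0,"gripper": 0},{"rx": 0,"ry": 0,"rz": 0,"tx": -33,"ty": 50,"tz": 0,"gripper": 0}]}}

```text
t: 2.4
tcp_pos: [0.4336, 0.2716, 0.3016]
tcp_rot: [-2.642, -1.699, -0.001]
ft_force: [1.5, -0.1, 0.7]
grip_width: 1.002
```

```bash
python3 go.py .5345 .139 .047 65.5
```

```text
t 2.4 tcp [0.4336 0.2716 0.3016] grip 1.002 F [ 1.5 -0.1  0.7]
shift tool mm [-79.  146.8 254.6] rotvec tool [ 0.    -0.001 -0.   ]
```

Call:
{"op": "play_rows", "data": {"moves": [{"rx": 0,"ry": 0,"rz": 0,"tx": -27,"ty": 49,"tz": 0,"gripper": 0},{"rx": 0,"ry": 0,"rz": 0,"tx": -27,"ty": 49,"tz": 0,"gripper": 0},{"rx": 0,"ry": 0,"rz": 0,"tx": -25,"ty": 49,"tz": 20,"gripper": 0},{"rx": 0,"ry": 0,"rz": 0,"tx": 0,"ty": 0,"tz": 50,"gripper": 0},{"rx": 0,"ry": 0,"rz": 0,"tx": 0,"ty": 0,"tz": 50,"gripper": 0},{"rx": 0,"ry": 0,"rz": 0,"tx": 0,"ty": 0,"tz": 25,"gripper": 0},{"rx": 0,"ry": 0,"rz": 0,"tx": 0,"ty": 0,"tz": 0,"gripper": 0}]}}

```text
t: 3.28
tcp_pos: [0.5324, 0.1402, 0.1544]
tcp_rot: [-2.642, -1.699, 0.007]
ft_force: [-0.3, 0.4, 1.4]
grip_width: 1.003
```

```bash
python3 go.py .5345 .139 .047 65.5
python3 - <<'E'
from h import *
c=cam('side'); cv2.imwrite('pics/s1.png',cv2.resize(c['frame'][120:260,170:350],(720,560),interpolation=cv2.INTER_CUBIC))
E
```

```text
t 3.27 tcp [0.5324 0.1402 0.1544] grip 1.003 F [-0.3  0.4  1.4]
shift tool mm [1.000e-01 2.700e+00 1.074e+02] rotvec tool [-0.003  0.003 -0.   ]
```

Call:
{"op": "play_rows", "data": {"moves": [{"rx": 0,"ry": 0,"rz": 0,"tx": 0,"ty": 2,"tz": 35,"gripper": 0},{"rx": 0,"ry": 0,"rz": 0,"tx": 0,"ty": 0,"tz": 35,"gripper": 0},{"rx": 0,"ry": 0,"rz": 0,"tx": 0,"ty": 0,"tz": 22,"gripper": 0},{"rx": 0,"ry": 0,"rz": 0,"tx": 0,"ty": 0,"tz": 15,"gripper": 0},{"rx": 0,"ry": 0,"rz": 0,"tx": 0,"ty": 0,"tz": 0,"gripper": 0},{"rx": 0,"ry": 0,"rz": 0,"tx": 0,"ty": 0,"tz": 0,"gripper": 0.5},{"rx": 0,"ry": 0,"rz": 0,"tx": 0,"ty": 0,"tz": 0,"gripper": 0.7}]}}

```text
t: 4.2
tcp_pos: [0.5364, 0.1399, 0.0504]
tcp_rot: [2.642, 1.699, 0.003]
ft_force: [0.3, 0.3, 0.5]
grip_width: 0.6
```

```bash
python3 go.py .5345 .139 .047 65.5
python3 - <<'E'
from h import *
c=cam('side'); cv2.imwrite('pics/s2.png',cv2.resize(c['frame'][140:240,200:320],(720,600),interpolation=cv2.INTER_CUBIC))
E
```

```text
t 4.2 tcp [0.5364 0.1399 0.0504] grip 0.6 F [0.3 0.3 0.5]
shift tool mm [-1.6 -1.4  3.4] rotvec tool [ 0.001 -0.001 -0.   ]
```

View pics/s2.png

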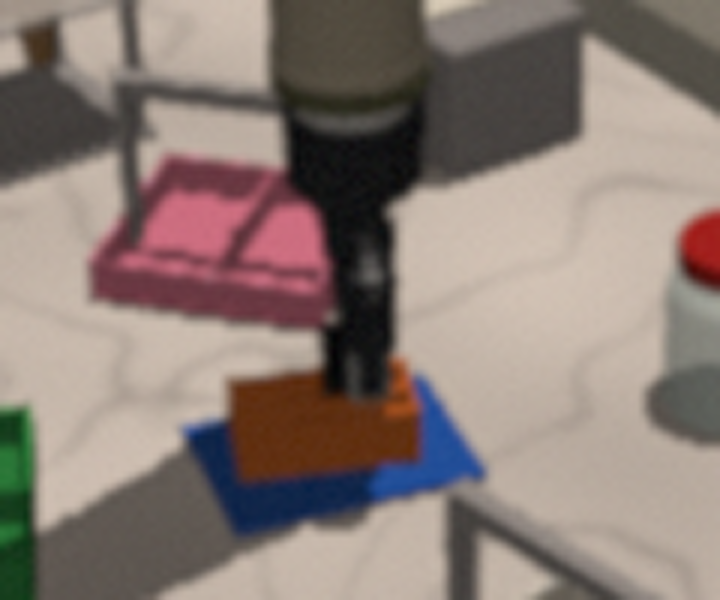

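The gripper straddles the fin (tips around (360,390)) and the shaker hasn't moved. I'll go down 3 mm and close.

Call:
{"op": "play_rows", "data": {"moves": [{"rx": 0,"ry": 0,"rz": 0,"tx": -1.5,"ty": -1,"tz": 3,"gripper": 0.7},{"rx": 0,"ry": 0,"rz": 0,"tx": 0,"ty": 0,"tz": 0,"gripper": 0.85},{"rx": 0,"ry": 0,"rz": 0,"tx": 0,"ty": 0,"tz": 0,"gripper": 1},{"rx": 0,"ry": 0,"rz": 0,"tx": 0,"ty": 0,"tz": 0,"gripper": 1},{"rx": 0,"ry": 0,"rz": 0,"tx": 0,"ty": 0,"tz": 0,"gripper": 1},{"rx": 0,"ry": 0,"rz": 0,"tx": 0,"ty": 0,"tz": 0,"gripper": 1}]}}

```text
t: 5.0
tcp_pos: [0.534, 0.1387, 0.0462]
tcp_rot: [-2.642, -1.699, 0.001]
ft_force: [0.5, -1.3, -1.9]
grip_width: 0.131
```

```bash
python3 go.py .5345 .139 .047 65.5
```

```text
t 5.0 tcp [0.534  0.1387 0.0462] grip 0.131 F [ 0.5 -1.3 -1.9]
shift tool mm [ 0.5  0.3 -0.8] rotvec tool [-0.  0. -0.]
```

Call:
{"op": "play_rows", "data": {"moves": [{"rx": 0,"ry": 0,"rz": 0,"tx": 0,"ty": 0,"tz": -4,"gripper": 1},{"rx": 0,"ry": 0,"rz": 0,"tx": 0,"ty": 0,"tz": -8,"gripper": 1},{"rx": 0,"ry": 0,"rz": 0,"tx": 0,"ty": 0,"tz": -12,"gripper": 1},{"rx": 0,"ry": 0,"rz": 0,"tx": 0,"ty": 0,"tz": -15,"gripper": 1},{"rx": 0,"ry": 0,"rz": 0,"tx": 0,"ty": 0,"tz": -15,"gripper": 1},{"rx": 0,"ry": 0,"rz": 0,"tx": 0,"ty": 0,"tz": -15,"gripper": 1},{"rx": 0,"ry": 0,"rz": 0,"tx": 0,"ty": 0,"tz": -12,"gripper": 1},{"rx": 0,"ry": 0,"rz": 0,"tx": 0,"ty": 0,"tz": -7,"gripper": 1}]}}

```text
t: 6.0
tcp_pos: [0.5343, 0.1388, 0.1352]
tcp_rot: [2.642, 1.699, 0.001]
ft_force: [-0.1, 0.4, -1.9]
grip_width: 0.134
```

Run:
```python
from h import *
from go import tool,rel
rel([.5735,-.138,.125],tool(np.radians(99.3)))
c=cam('side'); cv2.imwrite('pics/s3.png',cv2.resize(c['frame'][120:260,180:320],(600,600),interpolation=cv2.INTER_CUBIC))
```

```text
t 6.0 tcp [0.5343 0.1388 0.1352] grip 0.134 F [-0.1  0.4 -1.9]
shift tool mm [-235.7  150.5   10.2] rotvec tool [ 0.001 -0.    -0.59 ]
```

View pics/s3.png

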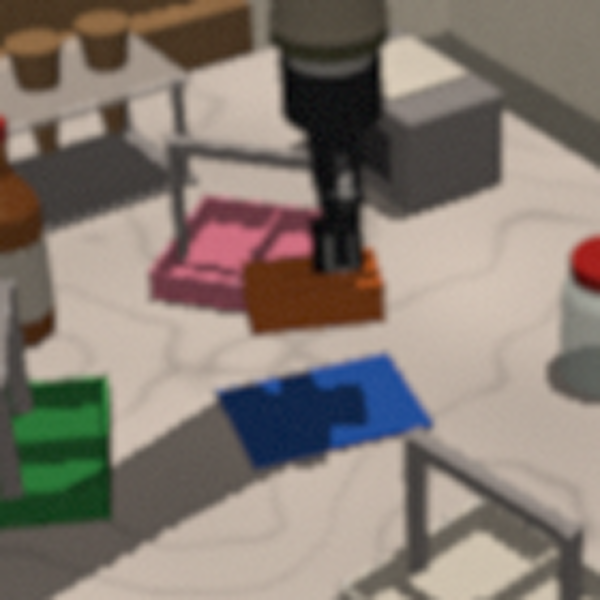

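The shaker is lifted level at about (315,290), clear of the mat. I'm carrying it to the tray now.

Call:
{"op": "play_rows", "data": {"moves": [{"rx": 0,"ry": 0,"rz": 0,"tx": -6,"ty": 4,"tz": 0,"gripper": 1},{"rx": 0,"ry": 0,"rz": 0,"tx": -12,"ty": 8,"tz": 0,"gripper": 1},{"rx": 0,"ry": 0,"rz": 0,"tx": -18,"ty": 11.5,"tz": 0,"gripper": 1},{"rx": 0,"ry": 0,"rz": 0,"tx": -22,"ty": 14,"tz": 0,"gripper": 1},{"rx": 0,"ry": 0,"rz": 0,"tx": -22,"ty": 14,"tz": 0,"gripper": 1},{"rx": 0,"ry": 0,"rz": 0,"tx": -22,"ty": 14,"tz": 0,"gripper": 1},{"rx": 0,"ry": 0,"rz": 0,"tx": -18,"ty": 11.5,"tz": 0,"gripper": 1},{"rx": 0,"ry": 0,"rz": -0.03,"tx": -14,"ty": 9,"tz": 0,"gripper": 1}]}}

```text
t: 7.05
tcp_pos: [0.5563, -0.0216, 0.1338]
tcp_rot: [2.618, 1.736, -0.002]
ft_force: [-0.2, 0.5, -1.5]
grip_width: 0.131
```

```bash
python3 go.py .5735 -.138 .125 99.3
```

```text
t 7.05 tcp [ 0.5563 -0.0216  0.1338] grip 0.131 F [-0.2  0.5 -1.5]
shift tool mm [-100.6   61.1    8.9] rotvec tool [-0.001  0.001 -0.562]
```

Call:
{"op": "play_rows", "data": {"moves": [{"rx": 0,"ry": 0,"rz": -0.06,"tx": -13,"ty": 7,"tz": 0,"gripper": 1},{"rx": 0,"ry": 0,"rz": -0.08,"tx": -16,"ty": 7.5,"tz": 0,"gripper": 1},{"rx": 0,"ry": 0,"rz": -0.09,"tx": -18.5,"ty": 7,"tz": 0,"gripper": 1},{"rx": 0,"ry": 0,"rz": -0.09,"tx": -19,"ty": 5.5,"tz": 0,"gripper": 1},{"rx": 0,"ry": 0,"rz": -0.09,"tx": -18,"ty": 3.5,"tz": 0,"gripper": 1},{"rx": 0,"ry": 0,"rz": -0.08,"tx": -14,"ty": 1.5,"tz": 0,"gripper": 1},{"rx": 0,"ry": 0,"rz": -0.06,"tx": -10,"ty": 0,"tz": 0,"gripper": 1},{"rx": 0,"ry": 0,"rz": -0.01,"tx": -4,"ty": 0,"tz": 0,"gripper": 1}]}}

```text
t: 8.05
tcp_pos: [0.5688, -0.1387, 0.1338]
tcp_rot: [-2.037, -2.391, 0.002]
ft_force: [0.1, -0.7, -2.1]
grip_width: 0.135
```

Run:
```python
from h import *
from go import tool,rel
rel([.5735,-.138,.125],tool(np.radians(99.3)))
c=cam('top'); cv2.imwrite('pics/t4.png',cv2.resize(c['frame'][150:290,260:420],(640,560),interpolation=cv2.INTER_CUBIC))
from meas import rect
W=cloud(c); z=W[...,2]; hsv=cv2.cvtColor(c['frame'],cv2.COLOR_BGR2HSV)
m=(hsv[...,0]>3)&(hsv[...,0]<18)&(hsv[...,1]>150)&(z>.03)&(W[...,1]<0)&(W[...,1]>-.25)&(W[...,0]<.65)
rect(W[m],'orange')
```

```text
t 8.05 tcp [ 0.5688 -0.1387  0.1338] grip 0.135 F [ 0.1 -0.7 -2.1]
shift tool mm [-0.1  4.8  8.8] rotvec tool [-0.001  0.    -0.002]
orange few 3
```

View pics/t4.png

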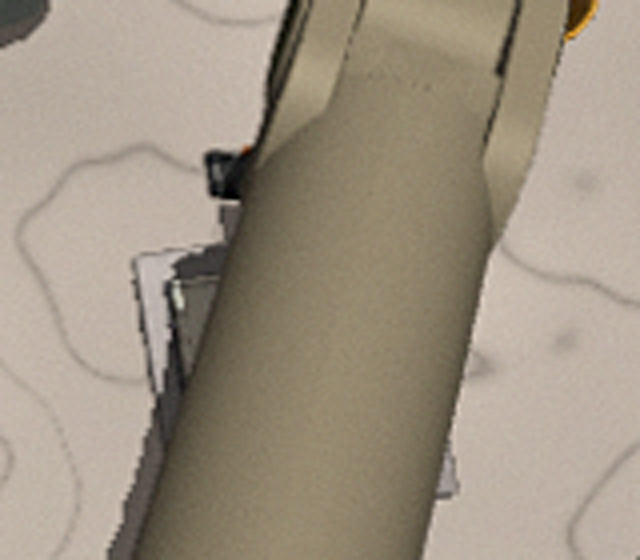

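The top view is hidden by the forearm, so I'll use the side camera for the pour. Tilting to 20° first.

Call:
{"op": "play_rows", "data": {"moves": [{"rx": -0.05,"ry": 0,"rz": 0,"tx": 0,"ty": -1,"tz": 0,"gripper": 1},{"rx": -0.075,"ry": 0,"rz": 0,"tx": 0,"ty": -2,"tz": 0,"gripper": 1},{"rx": -0.075,"ry": 0,"rz": 0,"tx": 0,"ty": -2,"tz": 0,"gripper": 1},{"rx": -0.075,"ry": 0,"rz": 0,"tx": 0,"ty": -2,"tz": 0,"gripper": 1},{"rx": -0.05,"ry": 0,"rz": 0,"tx": 0,"ty": -1,"tz": 0,"gripper": 1},{"rx": -0.025,"ry": 0,"rz": 0,"tx": 0,"ty": 0,"tz": 0,"gripper": 1}]}}

```text
t: 8.85
tcp_pos: [0.561, -0.1379, 0.1331]
tcp_rot: [1.872, 2.201, 0.39]
ft_force: [-0.2, 0.6, -1.4]
grip_width: 0.135
```

Run:
```python
from h import *
from go import tool,rel
rel([.5596,-.1403,.131],tool(np.radians(99.3),np.radians(20)))
rel([.5389,-.1437,.1378],tool(np.radians(99.3),np.radians(40)))
c=cam('side'); cv2.imwrite('pics/s5.png',cv2.resize(c['frame'][180:310,230:370],(646,600),interpolation=cv2.INTER_CUBIC))
```

```text
t 8.85 tcp [ 0.561  -0.1379  0.1331] grip 0.135 F [-0.2  0.6 -1.4]
shift tool mm [-2.2 -2.4  1.3] rotvec tool [ 0.001 -0.    -0.001]
t 8.85 tcp [ 0.561  -0.1379  0.1331] grip 0.135 F [-0.2  0.6 -1.4]
shift tool mm [ -2.2 -19.8 -12.2] rotvec tool [-0.348 -0.    -0.002]
```

View pics/s5.png

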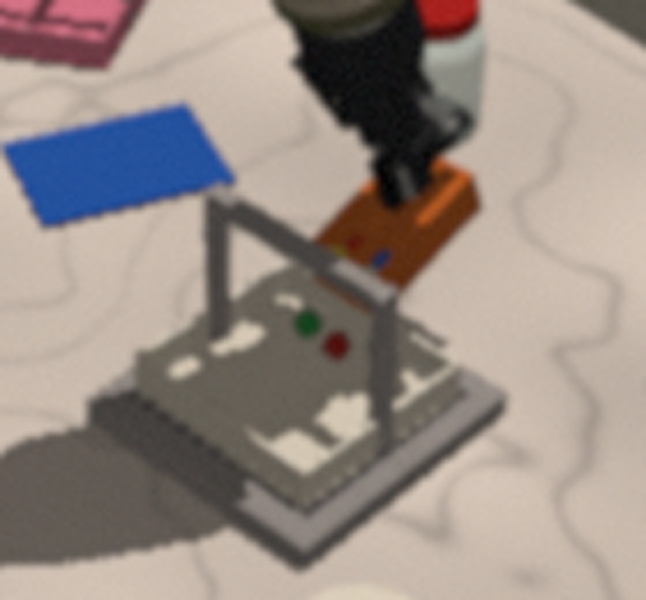

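Two balls (green at (307,323), dark red at (337,346)) are already in the tray, one each side of the divider. I'll keep tilting gently.

Call:
{"op": "play_rows", "data": {"moves": [{"rx": 0,"ry": 0,"rz": 0,"tx": -2,"ty": -2,"tz": 0,"gripper": 1},{"rx": -0.04,"ry": 0,"rz": 0,"tx": 0,"ty": -2,"tz": -1,"gripper": 1},{"rx": -0.05,"ry": 0,"rz": 0,"tx": 0,"ty": -3,"tz": -2,"gripper": 1},{"rx": -0.05,"ry": 0,"rz": 0,"tx": 0,"ty": -3,"tz": -2,"gripper": 1},{"rx": -0.05,"ry": 0,"rz": 0,"tx": 0,"ty": -3,"tz": -2,"gripper": 1},{"rx": -0.05,"ry": 0,"rz": 0,"tx": 0,"ty": -3,"tz": -2,"gripper": 1},{"rx": -0.05,"ry": 0,"rz": 0,"tx": 0,"ty": -3,"tz": -2,"gripper": 1},{"rx": -0.05,"ry": 0,"rz": 0,"tx": 0,"ty": -2,"tz": -1.5,"gripper": 1}]}}

```text
t: 9.9
tcp_pos: [0.5384, -0.1439, 0.135]
tcp_rot: [1.684, 1.984, 0.714]
ft_force: [0.3, 0.1, -0.8]
grip_width: 0.138
```

Run:
```python
from h import *
from go import tool,rel
rel([.5389,-.1437,.1378],tool(np.radians(99.3),np.radians(40)))
```

```text
t 9.9 tcp [ 0.5384 -0.1439  0.135 ] grip 0.138 F [ 0.3  0.1 -0.8]
shift tool mm [ 0.1  2.2 -1.8] rotvec tool [-0.006  0.     0.001]
```

Call:
{"op": "play_rows", "data": {"moves": [{"rx": -0.03,"ry": 0,"rz": 0,"tx": 0,"ty": -1,"tz": 0,"gripper": 1},{"rx": 0,"ry": 0,"rz": 0,"tx": 0,"ty": 0,"tz": 0,"gripper": 1},{"rx": 0,"ry": 0,"rz": 0,"tx": 0,"ty": 0,"tz": 0,"gripper": 1},{"rx": 0,"ry": 0,"rz": 0,"tx": 0,"ty": 0,"tz": 0,"gripper": 1},{"rx": 0,"ry": 0,"rz": 0,"tx": 0,"ty": 0,"tz": 0,"gripper": 1}]}}

```text
t: 10.52
tcp_pos: [0.5369, -0.1425, 0.1377]
tcp_rot: [1.673, 1.966, 0.732]
ft_force: [0.6, 0.2, -0.9]
grip_width: 0.135
```

Run:
```python
from h import *
from go import tool,rel
rel([.5389,-.1437,.1378],tool(np.radians(99.3),np.radians(40)))
c=cam('side'); cv2.imwrite('pics/s6.png',cv2.resize(c['frame'][180:310,230:370],(646,600),interpolation=cv2.INTER_CUBIC))
```

```text
t 10.53 tcp [ 0.5369 -0.1425  0.1377] grip 0.135 F [ 0.6  0.2 -0.9]
shift tool mm [-1.5  1.4  1.1] rotvec tool [ 0.016  0.002 -0.001]
```

View pics/s6.png

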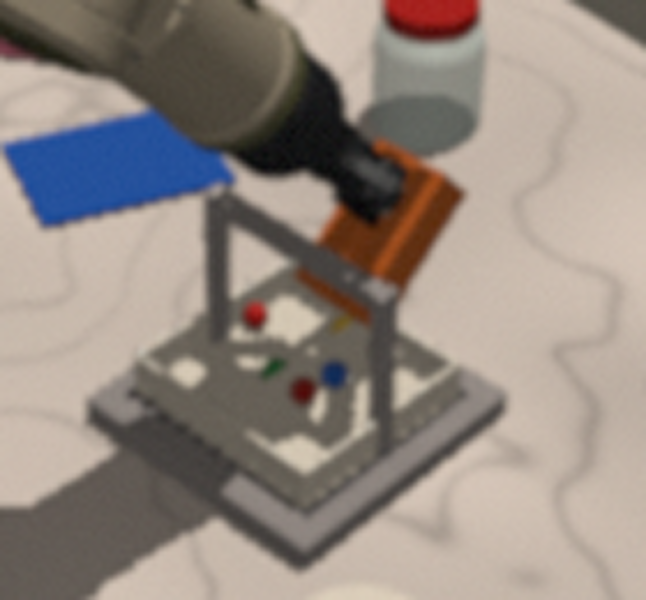

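Red (255,313), green (272,368), dark red (303,390) and blue (334,374) lie in the tray. Yellow is near the lip (342,322) and I can't see white. I'll shake a little and locate the balls.

Call:
{"op": "play_rows", "data": {"moves": [{"rx": -0.04,"ry": 0,"rz": 0,"tx": 0,"ty": 0,"tz": 0,"gripper": 1},{"rx": -0.03,"ry": 0,"rz": 0,"tx": 0,"ty": 4,"tz": 0,"gripper": 1},{"rx": 0,"ry": 0,"rz": 0,"tx": 0,"ty": -5,"tz": 0,"gripper": 1},{"rx": 0,"ry": 0,"rz": 0,"tx": 0,"ty": 5,"tz": 0,"gripper": 1},{"rx": 0,"ry": 0,"rz": 0,"tx": 0,"ty": -4,"tz": 0,"gripper": 1},{"rx": 0,"ry": 0,"rz": 0,"tx": 0,"ty": 0,"tz": 0,"gripper": 1},{"rx": 0,"ry": 0,"rz": 0,"tx": 0,"ty": 0,"tz": 0,"gripper": 1}]}}

```text
t: 11.45
tcp_pos: [0.5379, -0.1469, 0.1468]
tcp_rot: [1.639, 1.937, 0.747]
ft_force: [-0.1, -0.1, -1.0]
grip_width: 0.134
```

```bash
cat > balls.py <<'E'
from h import *
cc=np.array([.4635,-.156,.020]); a=np.radians(9.3); Rc=np.array([[np.cos(a),-np.sin(a),0],[np.sin(a),np.cos(a),0],[0,0,1]])
def balls(n,ks=range(6),top=4):
    c=cam(n); W=cloud(c); L=(W-cc)@Rc*1000
    for k in ks:
        for d in finder.spot_in(n,f'ball{k}_center')[:top]:
            b=d['bbox']; u,v=int(round(b[0])),int(round(b[1]))
            if not(0<=u<560 and 0<=v<420): continue
            print(n,k,np.round(b),round(d['confidence'],2),'bgr',c['frame'][v,u],'caddy mm',np.round(L[v,u]))
    return c,W,L
E
python3 - <<'E'
from balls import *
c,W,L=balls('side',[0,3,4],8)
cv2.imwrite('pics/s7.png',cv2.resize(c['frame'][215:300,255:345],(635,600),interpolation=cv2.INTER_CUBIC))
# coloured or raised pixels in tray
hsv=cv2.cvtColor(c['frame'],cv2.COLOR_BGR2HSV)
m=((hsv[...,1]>110)&(abs(L[...,0])<75)&(abs(L[...,1])<78)&(L[...,2]<60)&(L[...,2]>-5)).astype(np.uint8)
nl,lab,st,ce=cv2.connectedComponentsWithStats(m)
for i in range(1,nl):
    if st[i,4]>3: k=lab==i; print(st[i,4],np.round(ce[i]),np.median(hsv[k],0),np.round(np.nanmedian(L[k],0)))
E
```

```text
23 [285. 247.] [  2. 170. 135.] [24. 61. 20.]
8 [303. 250.] [ 21.  141.5 105.5] [54. 14. 21.]
16 [302. 261.] [110.  174.5  81. ] [ 16. -17.  21.]
20 [295. 264.] [  2.  174.5  79. ] [ -8. -13.  20.]
```

View pics/s7.png

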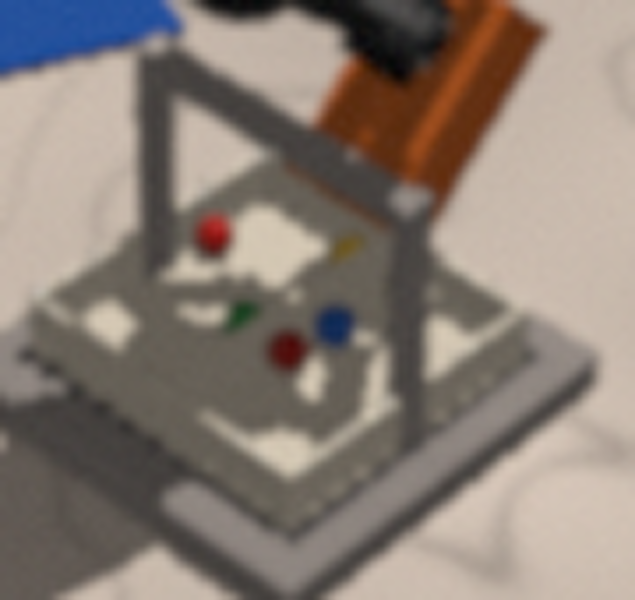

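```bash
cat > bump.py <<'E'
from balls import *
def bumps(n):
    c=cam(n); W=cloud(c); L=(W-cc)@Rc*1000
    m=((L[...,2]>11)&(L[...,2]<27)&(abs(L[...,0])<62)&(abs(L[...,1])<67)&(abs(L[...,1])>4)).astype(np.uint8)
    nl,lab,st,ce=cv2.connectedComponentsWithStats(m)
    for i in range(1,nl):
        if st[i,4]>4: k=lab==i; print(n,st[i,4],'px',np.round(ce[i]),'bgr',np.median(c['frame'][k],0),'med',np.round(np.median(L[k],0)),'max z',np.round(L[k][:,2].max()))
    return c,L
if __name__=='__main__':
    import sys
    for n in sys.argv[1:]: bumps(n)
E
python3 bump.py side top
```

```text
side 24 px [285. 248.] bgr [ 42.5  48.  134. ] med [23. 58. 20.] max z 24.0
side 13 px [303. 250.] bgr [ 58.  91. 104.] med [52. 12. 22.] max z 25.0
side 18 px [288. 260.] bgr [59. 77. 65.] med [-10.  15.  22.] max z 24.0
side 28 px [302. 261.] bgr [81. 53. 41.] med [ 15. -18.  19.] max z 27.0
side 29 px [295. 265.] bgr [35. 40. 80.] med [ -9. -15.  20.] max z 26.0
top 32 px [310. 236.] bgr [ 17.5  19.  151. ] med [26. 60. 20.] max z 25.0
top 22 px [328. 246.] bgr [20. 50. 12.] med [-6. 17. 20.] max z 24.0
```

Call:
{"op": "play_rows", "data": {"moves": [{"rx": -0.05,"ry": 0,"rz": 0,"tx": 0,"ty": 10,"tz": 0,"gripper": 1},{"rx": 0,"ry": 0,"rz": 0,"tx": 0,"ty": -10,"tz": 0,"gripper": 1},{"rx": 0,"ry": 0,"rz": 0,"tx": 4,"ty": 12,"tz": 0,"gripper": 1},{"rx": 0,"ry": 0,"rz": 0,"tx": -4,"ty": -12,"tz": 0,"gripper": 1},{"rx": 0,"ry": 0,"rz": 0,"tx": -3,"ty": 12,"tz": 0,"gripper": 1},{"rx": 0,"ry": 0,"rz": 0,"tx": 3,"ty": -10,"tz": 0,"gripper": 1},{"rx": 0,"ry": 0,"rz": 0,"tx": 0,"ty": 0,"tz": 0,"gripper": 1},{"rx": 0,"ry": 0,"rz": 0,"tx": 0,"ty": 0,"tz": 0,"gripper": 1}]}}

```text
t: 12.75
tcp_pos: [0.5477, -0.1512, 0.1527]
tcp_rot: [1.614, 1.914, 0.789]
ft_force: [-0.4, -0.5, -2.0]
grip_width: 0.134
```

```bash
python3 bump.py side top; python3 -c "
from h import *
s=monitor.read_state();print(s['tcp_pos'])
c=cam('side');cv2.imwrite('pics/s8.png',cv2.resize(c['frame'][185:300,255:350],(496,600),interpolation=cv2.INTER_CUBIC))"
```

```text
side 25 px [285. 248.] bgr [ 44.  49. 124.] med [22. 58. 19.] max z 27.0
side 11 px [303. 250.] bgr [ 62.  92. 109.] med [54. 13. 22.] max z 25.0
side 5 px [277. 251.] bgr [69. 72. 76.] med [-5. 66. 17.] max z 22.0
side 17 px [288. 260.] bgr [58. 76. 64.] med [-9. 13. 20.] max z 26.0
side 28 px [302. 261.] bgr [83.5 50.5 38. ] med [ 16. -17.  19.] max z 23.0
side 29 px [295. 265.] bgr [36. 39. 80.] med [ -8. -14.  20.] max z 24.0
top 33 px [310. 236.] bgr [ 10.  14. 148.] med [26. 61. 20.] max z 27.0
top 22 px [329. 246.] bgr [19.5 50.  11. ] med [-5. 16. 19.] max z 23.0
[ 0.54786033 -0.15139241  0.15289693]
```

Run:
```python
from h import *
from go import tool,rel
rel([.5478,-.142,.1529],tool(np.radians(99.3),np.radians(49)))
s=monitor.read_state(); print(np.round(s['joint_positions'],3))
```

```text
t 12.9 tcp [ 0.5479 -0.1514  0.1529] grip 0.132 F [ 0.1 -0.3 -0.7]
shift tool mm [9.3 1.1 0.9] rotvec tool [-0.06   0.009  0.012]
[-0.889 -0.221  1.318  2.322 -0.843  0.312  2.976]
```

View pics/s8.png

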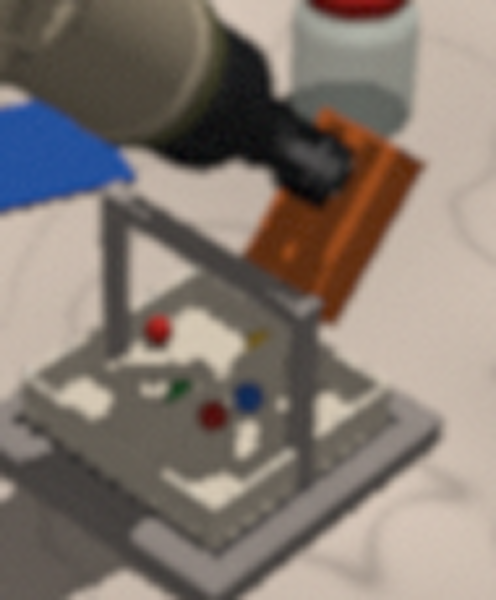

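Run:
```python
from balls import *
c=cam('side'); L=(cloud(c)-cc)@Rc*1000
print('caddy z / rows 236-268, cols 304-330')
for v in range(238,270): print(v,' '.join('%4d'%z if np.isfinite(z) else '  --' for z in L[v,302:330,2]))
print(L[250,318],L[258,322])
```

```text
caddy z / rows 236-268, cols 304-330
238  124  124  126  125  127   67   81   82   80   79   71   73   71   71   93   93   91   90   84   82   84   77  -21  -18  -18  -19  -19  -18
239  124  124  128  125  126  125  126   78   75   74   71   69   69   68   91   89   88   87   84   77   78   77  -18  -18  -18  -18  -18  -18
240  121  126  122  124  124  124  128  123  123   73   67   66   71   89   87   85   87   80   78   78   70  -21  -17  -21  -18  -17  -20  -18
241  116  120  122   --  122  125  125  124  124  124   64   66   65   88   84   84   78   80   77   71   72  -22  -20  -19  -19  -18  -19  -18
242  113   --  119  121  121  125  121  128  125  128  123  123  126   83   --   77   75   76   72   68  -20  -21  -17  -13  -21  -15  -18  -18
243   31  114  114  116  119  118  123  124  129  125  124  125  126  128   80   77   73   70   69   62  -21  -18  -19  -18  -20  -18  -18  -18
244   26   32   31  115  115  116  120  119  124  124  126  123  125  122   74   71   68   64   67  -21  -18  -18  -18  -17  -16  -17  -20  -16
245   23   24   25   31  111  115  118  118  119  125  
[... 2926 characters left out ...]
29   25   25   17   14   17   10    9    2
266    4    7    7    7    4    4    2   45   48   48   52   48   42    5    5   32   32   30   24   22   24   21   14   11    8    7    4    2
267    7    7    3    5    6    4    4   42   45   47   48   42   45    3   32   33   27   24   23   20   17   15   10    6    6    0    2    0
268    8    7    6    3    2    5    7   40   41   43   41   37   35   31   31   29   27   20   18   18   13    7   10    6   -1    0    3    0
269    3    1    5    5    7    4    0   37   41   41   37   35   31   30   28   26   22   17   18   14   10    3    1    2    0   -2    0    2
[121.2880837   12.42525281 -18.76472911] [ 65.34767888 -51.31944385  22.06732172]
```

Depth hints at a ball hidden behind the right post, at about pixel (313,257). I'll level the shaker and withdraw, still holding it, so the top camera can check the tray.

Call:
{"op": "play_rows", "data": {"moves": [{"rx": 0.06,"ry": 0,"rz": 0,"tx": 0,"ty": 4.5,"tz": 5.5,"gripper": 1},{"rx": 0.12,"ry": 0,"rz": 0,"tx": 0,"ty": 5,"tz": 5,"gripper": 1},{"rx": 0.13,"ry": 0,"rz": 0,"tx": 0,"ty": 6,"tz": 4,"gripper": 1},{"rx": 0.13,"ry": 0,"rz": 0,"tx": 0,"ty": 6,"tz": 3.5,"gripper": 1},{"rx": 0.13,"ry": 0,"rz": 0,"tx": 0,"ty": 7,"tz": 2.5,"gripper": 1},{"rx": 0.13,"ry": 0,"rz": 0,"tx": 0,"ty": 7,"tz": 2,"gripper": 1},{"rx": 0.12,"ry": 0,"rz": 0,"tx": 0,"ty": 7,"tz": 1,"gripper": 1},{"rx": 0.08,"ry": 0,"rz": 0,"tx": 0,"ty": 5,"tz": 0,"gripper": 1}]}}

```text
t: 13.95
tcp_pos: [0.6032, -0.1413, 0.1499]
tcp_rot: [-1.99, -2.349, 0.144]
ft_force: [-0.5, -0.8, -0.3]
grip_width: 0.132
```

```bash
python3 go.py .5425 .135 .15 75.5; python3 -c "
from h import *
print(np.round(monitor.read_state()['joint_positions'],2))"
```

```text
t 13.95 tcp [ 0.6032 -0.1413  0.1499] grip 0.132 F [-0.5 -0.8 -0.3]
shift tool mm [282.5 -14.7  -2.9] rotvec tool [-0.105  0.038  0.418]
[-0.5   0.7   1.04  1.43 -0.52  1.42  2.29]
```

Call:
{"op": "play_rows", "data": {"moves": [{"rx": -0.05,"ry": 0.02,"rz": 0,"tx": 10,"ty": 0,"tz": 0,"gripper": 1},{"rx": -0.05,"ry": 0.02,"rz": 0,"tx": 22,"ty": 0,"tz": 0,"gripper": 1},{"rx": 0,"ry": 0,"rz": 0.05,"tx": 35,"ty": -2,"tz": 0,"gripper": 1},{"rx": 0,"ry": 0,"rz": 0.08,"tx": 40,"ty": -5,"tz": 0,"gripper": 1},{"rx": 0,"ry": 0,"rz": 0.08,"tx": 40,"ty": -8,"tz": 0,"gripper": 1},{"rx": 0,"ry": 0,"rz": 0.08,"tx": 36,"ty": -10,"tz": 0,"gripper": 1},{"rx": 0,"ry": 0,"rz": 0.08,"tx": 28,"ty": -10,"tz": 0,"gripper": 1},{"rx": 0,"ry": 0,"rz": 0.04,"tx": 15,"ty": -6,"tz": 0,"gripper": 1}]}}

```text
t: 14.95
tcp_pos: [0.5531, 0.0865, 0.1554]
tcp_rot: [-2.459, -1.916, -0.01]
ft_force: [0.0, -0.5, -0.3]
grip_width: 0.131
```

```bash
python3 go.py .5359 .1363 .15 75.5; python3 bump.py top side; python3 -c "
from h import *
print(np.round(monitor.read_state()['joint_positions'],2))
c=cam('top');cv2.imwrite('pics/t9.png',c['frame'])"
```

```text
t 14.95 tcp [0.5531 0.0865 0.1554] grip 0.131 F [ 0.  -0.5 -0.3]
shift tool mm [ 44.  -28.7   6.7] rotvec tool [-0.015 -0.02   0.006]
top 28 px [340. 221.] bgr [143.5 160.5 169. ] med [ 57. -23.  20.] max z 27.0
top 26 px [327. 223.] bgr [ 12.5 134.5 171. ] med [56. 12. 19.] max z 23.0
top 31 px [310. 236.] bgr [ 11.  19. 147.] med [26. 60. 21.] max z 25.0
top 37 px [338. 235.] bgr [138.  64.  23.] med [ 21. -12.  20.] max z 25.0
top 20 px [339. 245.] bgr [  8.  11. 112.] med [ -6. -11.  20.] max z 26.0
top 24 px [329. 246.] bgr [33.5 92.  22. ] med [-6. 16. 20.] max z 24.0
side 25 px [285. 248.] bgr [ 42.  48. 126.] med [23. 59. 18.] max z 23.0
side 6 px [278. 251.] bgr [70.  73.5 78. ] med [ 1. 66. 17.] max z 22.0
side 12 px [303. 250.] bgr [ 89.5 151.  170. ] med [54. 11. 22.] max z 25.0
side 18 px [288. 260.] bgr [ 85.5 117.   92.5] med [-8. 14. 21.] max z 26.0
side 26 px [302. 261.] bgr [111.5  70.5  47.5] med [ 16. -17.  19.] max z 26.0
side 29 px [295. 265.] bgr [40. 46. 93.] med [ -9. -13.  19.] max z 26.0
[-1.08  0.56  1.23  1.69 -0.57  1.3   1.6 ]
```

All six balls are confirmed in the tray, three per compartment: white (57,-23), blue (21,-12) and dark red (-6,-11) on one side, yellow (56,12), red (26,60) and green (-6,16) on the other, in mm in the tray frame. Now I put the shaker back.

Call:
{"op": "play_rows", "data": {"moves": [{"rx": -0.015,"ry": -0.02,"rz": 0,"tx": 15,"ty": -10,"tz": 0,"gripper": 1},{"rx": 0,"ry": 0,"rz": 0,"tx": 20,"ty": -13,"tz": 0,"gripper": 1},{"rx": 0,"ry": 0,"rz": 0,"tx": 9,"ty": -6,"tz": 20,"gripper": 1},{"rx": 0,"ry": 0,"rz": 0,"tx": 0,"ty": 0,"tz": 25,"gripper": 1},{"rx": 0,"ry": 0,"rz": 0,"tx": 0,"ty": 0,"tz": 25,"gripper": 1},{"rx": 0,"ry": 0,"rz": 0,"tx": 0,"ty": 0,"tz": 15,"gripper": 1},{"rx": 0,"ry": 0,"rz": 0,"tx": 0,"ty": 0,"tz": 5,"gripper": 1},{"rx": 0,"ry": 0,"rz": 0,"tx": 0,"ty": 0,"tz": 0,"gripper": 1}]}}

```text
t: 16.1
tcp_pos: [0.5365, 0.1329, 0.0664]
tcp_rot: [2.48, 1.928, 0.001]
ft_force: [-0.2, 0.1, -0.9]
grip_width: 0.135
```

```bash
python3 go.py .5359 .1363 .0465 75.5;  python3 -c "
from h import *
c=cam('side');cv2.imwrite('pics/s10.png',cv2.resize(c['frame'][140:240,200:320],(720,600),interpolation=cv2.INTER_CUBIC))"
```

```text
t 16.1 tcp [0.5365 0.1329 0.0664] grip 0.135 F [-0.2  0.1 -0.9]
shift tool mm [ 3.1 -1.4 19.9] rotvec tool [ 0.001 -0.     0.004]
```

View pics/s10.png

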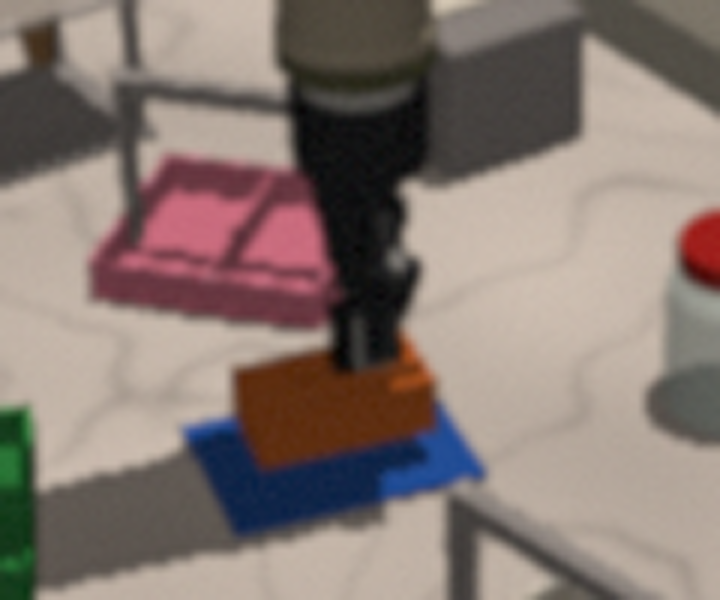

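The empty shaker hangs about 20 mm over the middle of the mat (bottom corner at (265,470)). I'll lower it gently.

Call:
{"op": "play_rows", "data": {"moves": [{"rx": 0,"ry": 0,"rz": 0,"tx": 3,"ty": -1,"tz": 8,"gripper": 1},{"rx": 0,"ry": 0,"rz": 0,"tx": 0,"ty": 0,"tz": 6,"gripper": 1},{"rx": 0,"ry": 0,"rz": 0,"tx": 0,"ty": 0,"tz": 3,"gripper": 1},{"rx": 0,"ry": 0,"rz": 0,"tx": 0,"ty": 0,"tz": 1,"gripper": 1},{"rx": 0,"ry": 0,"rz": 0,"tx": 0,"ty": 0,"tz": 0,"gripper": 1}]}}

```text
t: 16.77
tcp_pos: [0.5361, 0.1365, 0.0484]
tcp_rot: [2.48, 1.929, 0.001]
ft_force: [-0.6, 0.1, -1.2]
grip_width: 0.131
```

```bash
python3 go.py .5359 .1363 .0465 75.5
```

```text
t 16.77 tcp [0.5361 0.1365 0.0484] grip 0.131 F [-0.6  0.1 -1.2]
shift tool mm [-0.2 -0.1  1.9] rotvec tool [ 0.001 -0.001  0.004]
```

Call:
{"op": "play_rows", "data": {"moves": [{"rx": 0,"ry": 0,"rz": 0,"tx": 0,"ty": 0,"tz": 1,"gripper": 1},{"rx": 0,"ry": 0,"rz": 0,"tx": 0,"ty": 0,"tz": 1,"gripper": 1},{"rx": 0,"ry": 0,"rz": 0,"tx": 0,"ty": 0,"tz": 0.5,"gripper": 1},{"rx": 0,"ry": 0,"rz": 0,"tx": 0,"ty": 0,"tz": 0,"gripper": 1}]}}

```text
t: 17.27
tcp_pos: [0.5361, 0.1366, 0.0462]
tcp_rot: [-2.48, -1.929, -0.002]
ft_force: [-0.8, 0.3, 4.5]
grip_width: 0.133
```

Call:
{"op": "play_rows", "data": {"moves": [{"rx": 0,"ry": 0,"rz": 0,"tx": 0,"ty": 0,"tz": 0,"gripper": 0.7},{"rx": 0,"ry": 0,"rz": 0,"tx": 0,"ty": 0,"tz": 0,"gripper": 0.4},{"rx": 0,"ry": 0,"rz": 0,"tx": 0,"ty": 0,"tz": 0,"gripper": 0.2},{"rx": 0,"ry": 0,"rz": 0,"tx": 0,"ty": 0,"tz": 0,"gripper": 0.2},{"rx": 0,"ry": 0,"rz": 0,"tx": 0,"ty": 0,"tz": -15,"gripper": 0.2},{"rx": 0,"ry": 0,"rz": 0,"tx": 0,"ty": 0,"tz": -35,"gripper": 0.2},{"rx": 0,"ry": 0,"rz": 0,"tx": 0,"ty": 0,"tz": -50,"gripper": 0.2},{"rx": 0,"ry": 0,"rz": 0,"tx": 0,"ty": 0,"tz": -50,"gripper": 0}]}}

```text
t: 18.27
tcp_pos: [0.5358, 0.1361, 0.1983]
tcp_rot: [2.48, 1.928, 0.002]
ft_force: [0.9, -0.0, -0.4]
grip_width: 0.982
```

```bash
python3 meas.py; python3 -c "
from h import *
print(np.round(monitor.read_state()['joint_positions'],2))"; python3 go.py .4635 -.156 .220 9.3
```

```text
top
mat 699 mean [485.2 125.1  25.9] rectc [510.3 124.7] size [106.6 161.8] ang 64.8 pca deg 134.5 z med/95 [  6.7 266.9]
shaker 333 mean [501.1 142.1  46.3] rectc [509.8 137.1] size [ 74.5 105.9] ang 54.3 pca deg 137.0 z med/95 [39.6 57.8]
fin 1492 mean [511.9  98.9 481.4] rectc [502.2 118.4] size [103.  157.6] ang 82.3 pca deg 8.9 z med/95 [559.3 604.8]
fin_z 9249 mean [498.7 130.4 585.8] rectc [498.3 126.9] size [121.3 171.7] ang 82.1 pca deg 167.7 z med/95 [607.5 625.4]
grille all 5010 mean [ 462.7 -154.    34.3] rectc [ 464.9 -156.5] size [192.  189.5] ang 10.6 pca deg 27.4 z med/95 [ 23.7 142.9]
tray walls 867 mean [ 472.1 -155.4   42.6] rectc [ 467.8 -155.7] size [147.6 149.2] ang 9.5 pca deg 65.7 z med/95 [43.5 52.8]
bar 343 mean [ 464.3 -155.6  143.6] rectc [ 464.8 -156.6] size [ 15.8 149.9] ang 9.1 pca deg 99.2 z med/95 [144.1 146.9]
side
mat 284 mean [500.3 121.5   7.9] rectc [518.2 140. ] size [108.9 146.7] ang 75.0 pca deg 150.1 z med/95 [ 7.3 11.2]
shaker 431 mean [509.8 131.   33.8] rectc [515.8 140. ] size [ 65.2 102.9] ang 75.0 pca deg 154.4 z med/95 [34.4 47.1]
fin 1546 mean [527.3 100.4 391.5] rectc [517.1 114.1] size [148.4 112.9] ang 31.5 pca deg 88.4 z med/95 [365.8 587.5]
fin_z 4470 mean [509.  104.3 483. ] rectc [501.7 120.4] size [164.8 135.5] ang 22.3 pca deg 172.7 z med/95 [518.7 620.3]
grille all 3527 mean [ 451.3 -168.3   43.7] rectc [ 461.2 -156.9] size [192.1 193.3] ang 10.3 pca deg 107.8 z med/95 [ 28.  142.5]
tray walls 1278 mean [ 458.8 -159.4   41.7] rectc [ 462.9 -156.2] size [145.2 155. ] ang 9.4 pca deg 86.1 z med/95 [41.7 53.7]
bar 331 mean [ 461.9 -163.2  140.4] rectc [ 463.  -156.8] size [ 17.9 151.8] ang 9.4 pca deg 99.6 z med/95 [143.  146.9]
[-1.25  0.52  1.31  1.66 -0.51  1.36  1.46]
t 18.38 tcp [0.5387 0.1358 0.202 ] grip 1.004 F [-0.  -0.5 -0.6]
shift tool mm [-301.2   -0.7  -19.5] rotvec tool [ 0.004 -0.009  1.159]
```

The shaker stands on the mat at (516,140) and hasn't tipped. The tray is still at (463.5,-156) at 9.3°. Going to the handle bar.

Call:
{"op": "play_rows", "data": {"moves": [{"rx": 0,"ry": 0,"rz": 0,"tx": 0,"ty": 0,"tz": -20,"gripper": 0},{"rx": 0,"ry": 0,"rz": 0,"tx": -25,"ty": 0,"tz": -10,"gripper": 0},{"rx": 0,"ry": 0,"rz": 0,"tx": -45,"ty": 0,"tz": 0,"gripper": 0},{"rx": 0,"ry": 0,"rz": 0,"tx": -50,"ty": 0,"tz": 0,"gripper": 0},{"rx": 0,"ry": 0,"rz": 0,"tx": -50,"ty": 0,"tz": 0,"gripper": 0},{"rx": 0,"ry": 0,"rz": 0,"tx": -50,"ty": 0,"tz": 0,"gripper": 0},{"rx": 0,"ry": 0,"rz": 0,"tx": -50,"ty": 0,"tz": 0,"gripper": 0},{"rx": 0,"ry": 0,"rz": 0,"tx": -30,"ty": 0,"tz": 0,"gripper": 0}]}}

```text
t: 19.38
tcp_pos: [0.4596, -0.1579, 0.2257]
tcp_rot: [-2.483, -1.923, -0.001]
ft_force: [0.1, 0.2, 0.1]
grip_width: 1.001
```

Call:
{"op": "play_rows", "data": {"moves": [{"rx": 0,"ry": 0,"rz": 0.1,"tx": 0,"ty": 0,"tz": 0,"gripper": 0},{"rx": 0,"ry": 0,"rz": 0.16,"tx": 0,"ty": 0,"tz": 0,"gripper": 0},{"rx": 0,"ry": 0,"rz": 0.18,"tx": 0,"ty": 0,"tz": 0,"gripper": 0},{"rx": 0,"ry": 0,"rz": 0.18,"tx": 0,"ty": 0,"tz": 0,"gripper": 0},{"rx": 0,"ry": 0,"rz": 0.18,"tx": 0,"ty": 0,"tz": 0,"gripper": 0},{"rx": 0,"ry": 0,"rz": 0.18,"tx": 0,"ty": 0,"tz": 0,"gripper": 0},{"rx": 0,"ry": 0,"rz": 0.15,"tx": 0,"ty": 0,"tz": 0,"gripper": 0},{"rx": 0,"ry": 0,"rz": 0.03,"tx": 0,"ty": 0,"tz": 0,"gripper": 0}]}}

```text
t: 20.38
tcp_pos: [0.461, -0.1551, 0.2256]
tcp_rot: [-3.131, -0.251, 0.0]
ft_force: [0.5, -0.5, -0.2]
grip_width: 0.999
```

```bash
python3 go.py .4637 -.156 .118 9.3; python3 -c "
from h import *
print(np.round(monitor.read_state()['joint_positions'],2))"
```

```text
t 20.38 tcp [ 0.461  -0.1551  0.2256] grip 0.999 F [ 0.5 -0.5 -0.2]
shift tool mm [  2.6   1.4 107.6] rotvec tool [-0.001  0.    -0.002]
[-0.98  0.37  1.54  1.78 -0.38  1.36  0.81]
```

Call:
{"op": "play_rows", "data": {"moves": [{"rx": 0,"ry": 0,"rz": 0,"tx": 2.5,"ty": 1.5,"tz": 15,"gripper": 0},{"rx": 0,"ry": 0,"rz": 0,"tx": 0,"ty": 0,"tz": 25,"gripper": 0},{"rx": 0,"ry": 0,"rz": 0,"tx": 0,"ty": 0,"tz": 25,"gripper": 0},{"rx": 0,"ry": 0,"rz": 0,"tx": 0,"ty": 0,"tz": 20,"gripper": 0},{"rx": 0,"ry": 0,"rz": 0,"tx": 0,"ty": 0,"tz": 15,"gripper": 0},{"rx": 0,"ry": 0,"rz": 0,"tx": 0,"ty": 0,"tz": 7.5,"gripper": 0},{"rx": 0,"ry": 0,"rz": 0,"tx": 0,"ty": 0,"tz": 0,"gripper": 0}]}}

```text
t: 21.25
tcp_pos: [0.4646, -0.1554, 0.118]
tcp_rot: [-3.131, -0.255, -0.0]
ft_force: [-0.5, 0.2, 0.0]
grip_width: 1.004
```

```bash
python3 go.py .4637 -.156 .118 9.3; python3 -c "
from h import *
print(np.round(monitor.read_state()['joint_positions'],2))
c=cam('side');cv2.imwrite('pics/s11.png',cv2.resize(c['frame'][170:310,225:365],(600,600),interpolation=cv2.INTER_CUBIC))"
```

```text
t 21.25 tcp [ 0.4646 -0.1554  0.118 ] grip 1.004 F [-0.5  0.2  0. ]
shift tool mm [-1.   0.4 -0. ] rotvec tool [-0. -0.  0.]
[-0.8   0.47  1.34  1.92 -0.5   1.15  0.89]
```

View pics/s11.png

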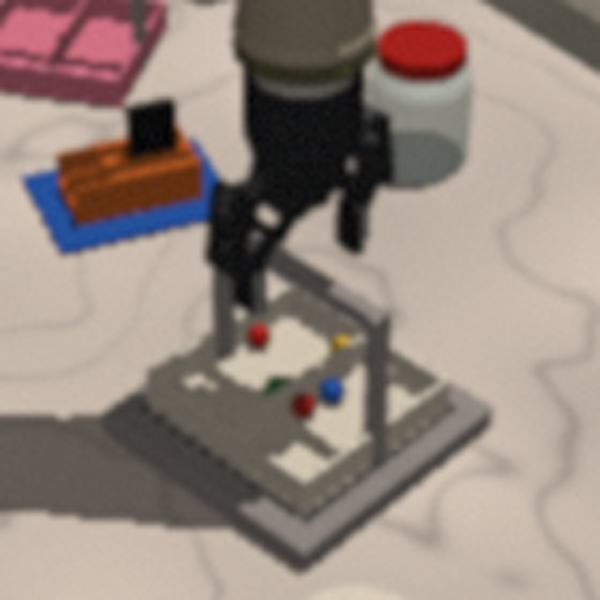

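The fingers straddle the bar at (240,280) and (350,220), the shaker is upright on its mat, and the balls haven't moved. Closing.

Call:
{"op": "play_rows", "data": {"moves": [{"rx": 0,"ry": 0,"rz": 0,"tx": -1,"ty": 0,"tz": 0,"gripper": 0.4},{"rx": 0,"ry": 0,"rz": 0,"tx": 0,"ty": 0,"tz": 0,"gripper": 0.7},{"rx": 0,"ry": 0,"rz": 0,"tx": 0,"ty": 0,"tz": 0,"gripper": 0.8},{"rx": 0,"ry": 0,"rz": 0,"tx": 0,"ty": 0,"tz": 0,"gripper": 0.9},{"rx": 0,"ry": 0,"rz": 0,"tx": 0,"ty": 0,"tz": 0,"gripper": 1},{"rx": 0,"ry": 0,"rz": 0,"tx": 0,"ty": 0,"tz": 0,"gripper": 1},{"rx": 0,"ry": 0,"rz": 0,"tx": 0,"ty": 0,"tz": 0,"gripper": 1},{"rx": 0,"ry": 0,"rz": 0,"tx": 0,"ty": 0,"tz": 0,"gripper": 1}]}}

```text
t: 22.3
tcp_pos: [0.4636, -0.1555, 0.1181]
tcp_rot: [-3.131, -0.254, -0.0]
ft_force: [-2.8, -0.4, 0.3]
grip_width: 0.13
```

```bash
python3 go.py .4637 -.156 .118 9.3
```

```text
t 22.3 tcp [ 0.4636 -0.1555  0.1181] grip 0.13 F [-2.8 -0.4  0.3]
shift tool mm [0.  0.5 0.1] rotvec tool [-0.001 -0.    -0.   ]
```

Call:
{"op": "play_rows", "data": {"moves": [{"rx": 0,"ry": 0,"rz": 0,"tx": 0,"ty": 0,"tz": -2,"gripper": 1},{"rx": 0,"ry": 0,"rz": 0,"tx": 0,"ty": 0,"tz": -4,"gripper": 1},{"rx": 0,"ry": 0,"rz": 0,"tx": 0,"ty": 0,"tz": -8,"gripper": 1},{"rx": 0,"ry": 0,"rz": 0,"tx": 0,"ty": 0,"tz": -11,"gripper": 1},{"rx": 0,"ry": 0,"rz": 0,"tx": 0,"ty": 0,"tz": -13,"gripper": 1},{"rx": 0,"ry": 0,"rz": 0,"tx": 0,"ty": 0,"tz": -13,"gripper": 1},{"rx": 0,"ry": 0,"rz": 0,"tx": 0,"ty": 0,"tz": -13,"gripper": 1},{"rx": 0,"ry": 0,"rz": 0,"tx": 0,"ty": 0,"tz": -12,"gripper": 1}]}}

```text
t: 23.3
tcp_pos: [0.4638, -0.1555, 0.1952]
tcp_rot: [-3.131, -0.254, -0.001]
ft_force: [0.3, 0.2, -4.3]
grip_width: 0.127
```

Call:
{"op": "play_rows", "data": {"moves": [{"rx": 0,"ry": 0,"rz": 0,"tx": 0,"ty": 0,"tz": -8,"gripper": 1},{"rx": 0,"ry": 0,"rz": 0,"tx": 0,"ty": 0,"tz": -4,"gripper": 1},{"rx": 0,"ry": 0,"rz": 0,"tx": 0,"ty": 0,"tz": -2,"gripper": 1},{"rx": 0,"ry": 0,"rz": 0,"tx": 0,"ty": 0,"tz": 0,"gripper": 1},{"rx": 0,"ry": 0,"rz": 0,"tx": 0,"ty": 0,"tz": 0,"gripper": 1},{"rx": 0,"ry": 0,"rz": 0,"tx": 0,"ty": 0,"tz": 0,"gripper": 1},{"rx": 0,"ry": 0,"rz": 0,"tx": 0,"ty": 0,"tz": 0,"gripper": 1},{"rx": 0,"ry": 0,"rz": 0,"tx": 0,"ty": 0,"tz": 0,"gripper": 1}]}}

```text
t: 24.3
tcp_pos: [0.4638, -0.1555, 0.2082]
tcp_rot: [-3.131, -0.254, -0.001]
ft_force: [0.2, 0.3, -4.1]
grip_width: 0.124
```

```bash
python3 go.py .4637 -.156 .208 9.3
python3 - <<'E'
from balls import *
import balls as B
s=monitor.read_state(); print(np.round(s['joint_positions'],2),np.round(s['qvel'],3))
lift=s['tcp_pos'][2]-.1181; base=cc+np.array([0,0,lift])
for n in ['side','top']:
    c=cam(n); L=(cloud(c)-base)@Rc*1000
    cv2.imwrite(f'pics/end_{n}.png',cv2.resize(c['frame'][160:310,215:375],(640,600),interpolation=cv2.INTER_CUBIC))
    # floor plane fit
    m=(abs(L[...,0])<60)&(abs(L[...,1])<65)&(abs(L[...,2])<9)
    P=L[m]; A=np.c_[P[:,:2],np.ones(len(P))]; print(n,'floor tilt/h',np.round(np.linalg.lstsq(A,P[:,2],rcond=None)[0],3),len(P))
    hsv=cv2.cvtColor(c['frame'],cv2.COLOR_BGR2HSV)
    m=((L[...,2]>11)&(L[...,2]<27)&(abs(L[...,0])<61)&(abs(L[...,1])<66)&(abs(L[...,1])>4)).astype(np.uint8)
    nl,lab,st,ce=cv2.connectedComponentsWithStats(m)
    for i in range(1,nl):
        if st[i,4]>5: k=lab==i; print(n,st[i,4],'px',np.round(ce[i]),'bgr',np.median(c['frame'][k],0),'med',np.round(np.median(L[k],0)))
E
```

```text
t 24.3 tcp [ 0.4638 -0.1555  0.2082] grip 0.124 F [ 0.2  0.3 -4.1]
shift tool mm [-0.1  0.5  0.2] rotvec tool [-0.    -0.001 -0.   ]
[-0.94  0.37  1.49  1.81 -0.38  1.32  0.8 ] [-0.001  0.     0.    -0.     0.    -0.002 -0.   ]
side floor tilt/h [-4.000e-03  2.000e-03  5.571e+00] 613
side 24 px [285. 224.] bgr [ 39.   43.5 121.5] med [22. 58. 19.]
side 12 px [304. 226.] bgr [ 86.  151.  175.5] med [53. 14. 21.]
side 16 px [288. 235.] bgr [69.5 87.  78. ] med [-9. 13. 22.]
side 30 px [302. 236.] bgr [117.   72.   51.5] med [ 17. -17.  19.]
side 32 px [295. 240.] bgr [39.5 45.5 89.5] med [ -7. -13.  20.]
top floor tilt/h [-5.000e-03 -2.000e-03  4.822e+00] 483
top 27 px [331. 219.] bgr [  9. 129. 167.] med [57. 13. 19.]
top 32 px [314. 233.] bgr [ 13.   15.  147.5] med [27. 60. 21.]
```

View pics/end_side.png

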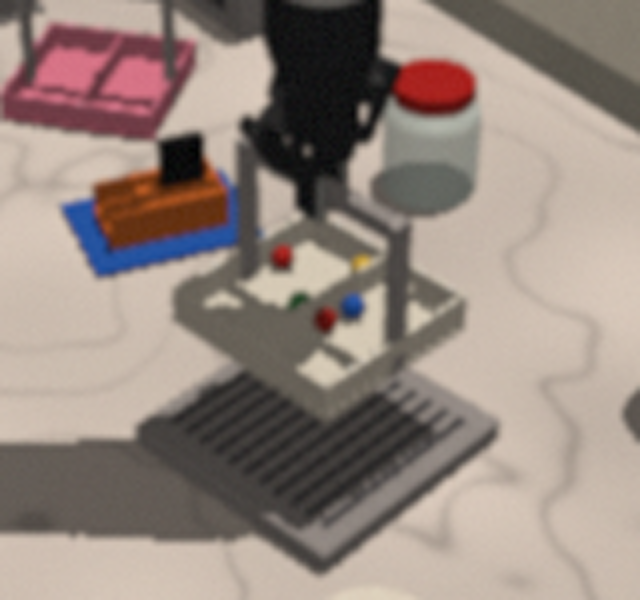

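The tray hangs level about 90 mm above the grille and the five visible balls haven't moved. White's last known spot is behind the right post at (397,290). The shaker is upright on its mat. I'm handing in.

```bash
python3 -c "
from bench import ticket
print(ticket.finish_job())"
```

```text
the job is handed in; nothing more can be done
None
```

I poured all six candy balls into the white tray, three in each compartment. The empty shaker is back upright on its mat and released, and the job was handed in with the gripper holding the tray by its bar.

- **Tray:** it sits about 90 mm above the grille. Fits to its floor gave a tilt of about 0.005 rad, joint speeds were near zero, and the measured load of about 4 N fits the tray plus candy. It finished at about 24 s of the 72 s allowed.
- **Shaker:** the side camera put it at (516, 140) mm, within a few mm of the mat's centre.
- **Candy:** I saw all six balls in the tray after the pour. In the final views I could confirm only five, all where they had been. The white ball was hidden by a handle post from the side and by the arm from the top. The other balls hadn't moved, so I assume it is still in place.
- **What deviated:** the first two balls rolled out at about 20° of tilt, earlier than the 35–45° expected. The arm came close to its joint limits at the steepest pour, so the shaker drifted about 9 mm sideways there, after at least five of the balls were out.
- **Not measured:** I didn't measure the bottle, jar, cups or can again at the end. I planned the motions clear of them and felt no unexpected contact.

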